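Hang up the full caddy

TASK

The two lidded caddies look alike, but one is full and the other nearly empty, and only their weight tells. Find the full one and hang it by its swing handle on the hanger, the handle's wire lying across both prongs, so that it hangs freely and still; leave the nearly empty one standing upright on the worktop, and do not tip a caddy over or knock the mug or the apple away.

Things in the scene. Friction and masses are not known exactly. Their poses are not given: they have to be found in the camera images.
- caddy_a: lidded round caddy, one of two alike: aluminium can 100 mm across, 88 high; wooden lid (fixed on) 103 across, top at 98 mm, knob in the middle up to 115. Origin: centre of the underside, z up. Handle pivots at (0, +-60, 80) mm. One caddy is full, the other nearly empty, lighter by 0.25 kg or more (both under 0.85 kg); which is which changes from start to start and cannot be seen
- caddy_b: lidded round caddy, one of two alike: aluminium can 100 mm across, 88 high; wooden lid (fixed on) 103 across, top at 98 mm, knob in the middle up to 115. Origin: centre of the underside, z up. Handle pivots at (0, +-60, 80) mm. One caddy is full, the other nearly empty, lighter by 0.25 kg or more (both under 0.85 kg); which is which changes from start to start and cannot be seen
- bail_a (a joint): swing handle of caddy_a: U of 5.6 mm wire, 120 mm wide, its bar 94 mm from the pivot axis. Angle about the caddy's y: 0 = upright over the lid, +1.35 = folded to the caddy's own -x side, -1.35 = to its +x side. Starts folded to -x, at 1.1 to 1.3. Slightly stiff: it stays where it is left; about 0.5 N at the grip moves it
- bail_b (a joint): swing handle of caddy_b: U of 5.6 mm wire, 120 mm wide, its bar 94 mm from the pivot axis. Angle about the caddy's y: 0 = upright over the lid, +1.35 = folded to the caddy's own -x side, -1.35 = to its +x side. Starts folded to -x, at 1.1 to 1.3. Slightly stiff: it stays where it is left; about 0.5 N at the grip moves it
- grip_a (a point): centre of the wooden grip on the handle of caddy_a: a round bar 16 mm thick, 44 mm long along its own y (parallel to the caddy's y), straight bare wire for 24 mm beyond each end. Handle up, it is 174 mm above the caddy's underside, 59 mm above the knob's top
- grip_b (a point): centre of the wooden grip on the handle of caddy_b: a round bar 16 mm thick, 44 mm long along its own y (parallel to the caddy's y), straight bare wire for 24 mm beyond each end. Handle up, it is 174 mm above the caddy's underside, 59 mm above the knob's top
- hanger: fixed hanger: wooden foot 170 mm across, 15 thick, centred at x = +35 mm; 12 mm rod at x = +98, 212 high; at its top two parallel 7 mm prongs at y = +-36 pointing to its own -x. Prongs: tips at x = -27, turned up to 229 high; then a shallow V dip, its bottom at x = 0, 203 high, underside 195; level from x = +20 to the rod, top 210. Origin: on the worktop under the middle between the dips
- hanger_seat (a point): where the centre of the handle's grip lies when the wire rests in both prongs' dips: midway between the prongs, 206 mm above the worktop; axes as hanger (x towards the upright rod)
- mug: white mug 92 mm wide, 95 mm high, a bystander; origin centre of its underside
- apple: apple 70 mm, a bystander; origin centre of its underside

How it is judged:
On the way:
1. one of the caddies is lifted clear of the worktop (height (world z) of any of caddy_a, caddy_b above 0.015 m), for 0.2 s.
At the end, for the whole second after the job is handed in: The full caddy hangs still and upright (within 0.35 rad) on both prongs, its bar across them, grip within 50 mm of the seat and -10 to +14 mm of its height, the hanger bearing over 4.2 N of it (the other weighs under 3.6); the other stands still and upright on the worktop itself (((contact force between caddy_a and hanger above 4.2 N and horizontal distance between grip_a and hanger_seat below 0.05 m and z of grip_a in the frame of hanger_seat between -0.01 and 0.014 m and angle between the y axis of grip_a and the y axis of hanger_seat, either way round below 0.35 rad and angle between caddy_a's own z axis and vertical below 0.35 rad and height (world z) of caddy_a above 0.025 m and linear speed of caddy_a below 0.12 m/s and height (world z) of caddy_b below 0.008 m and angle between caddy_b's own z axis and vertical below 0.08 rad and linear speed of caddy_b below 0.03 m/s) or (contact force between caddy_b and hanger above 4.2 N and horizontal distance between grip_b and hanger_seat below 0.05 m and z of grip_b in the frame of hanger_seat between -0.01 and 0.014 m and angle between the y axis of grip_b and the y axis of hanger_seat, either way round below 0.35 rad and angle between caddy_b's own z axis and vertical below 0.35 rad and height (world z) of caddy_b above 0.025 m and linear speed of caddy_b below 0.12 m/s and height (world z) of caddy_a below 0.008 m and angle between caddy_a's own z axis and vertical below 0.08 rad and linear speed of caddy_a below 0.03 m/s))); the robot touches nothing.
It fails at once if a caddy is tipped over (leans more than 1.1 rad) (angle between any of caddy_a, caddy_b's own z axis and vertical above 1.1 rad).
It fails at once if the mug is knocked out of its place (more than 30 mm) (distance of mug from where it was at the start of the episode above 0.03 m).
It fails at once if the apple is knocked out of its place (more than 30 mm) (distance of apple from where it was at the start of the episode above 0.03 m).
It also fails if it takes over 72 s, if anything falls off the work surface, if the arm or the gripper's body presses on something with over 40 N, if the wrist force passes 120 N, or if a joint passes its speed limit or range.

ROBOT

A 6-joint arm with a two-finger parallel gripper is mounted at the origin on a cart in front of the work surface, level with it; the furniture and walls round the work are solid. World frame = base frame: x ahead of the robot, y to its left, z up, the work surface at z = 0. Lengths are in m, angles in rad, forces in N, time in s.
With the tool pointing down it reaches from about 0.2 to 0.875 m from the base axis. Payload 3.4 kg.
Tool frame: the origin (TCP) lies between the finger pads; the fingertips stand 25 mm ahead of it and the grasp point (between the pads) lies 6 mm ahead of it (r.nose_length is the z of the fingertips in the tool frame, in m); z points along the fingers, y is the line along which they close (so a half turn about z gives the same grasp; the last joint's range is limited). The gripper opens to 94 mm and grips with 3 to 60 N. Pads are 16 mm wide; open, the fingers measure 119 mm over their backs; the gripper's body (75 mm by 177 mm) begins 78 mm behind the grasp point.
Start: joints at [-1.351, 0.276, 1.505, -0, 1.361, -0.121], TCP at [0.192, -0.542, 0.195] pointing down, gripper open.
Joint ranges: [-2.89, 2.89], [-0.75, 2.08], [0.22, 2.7], [-1.18, 4.32], [0.11, 2.71], [-2.7, 2.7]. Speed limits (rad/s): [2.57, 2.57, 3.14, 3.14, 3.14, 3.14].

INTERFACE

Orientations are given as a unit quaternion [w, x, y, z].
In Python, from plant import r, gripper_to, inverse_kinematics, vision, models, telemetry gives the robot as it stands. Calls block until the motion is done:
- r.move_to(position, orientation): joint-space move of the TCP to a pose.
- r.move_l(position, rot=None, vel=0.15, guard=None): straight line of the TCP; rot=None keeps the orientation; vel is the mean speed in m/s. With guard (N) it stops when the force on the tool has changed by that much, and returns True; else False.
- r.movej(angles): joint-space move.
- gripper_to(opening, f_grip=None): finger opening in m; f_grip is the grip in N (None keeps the last); returns when the fingers have stopped.
- r.hold(seconds).
- inverse_kinematics(position, orientation): joint angles nearest the present ones, or None.
- vision.snapshot(name): name is "scene" or "top"; returns the picture (480x640x3 uint8, red, green, blue); there is no depth.
- vision.get_calibration(name): a dict with "fx", "fy", "cx", "cy" (pixels), "position" and "orientation" of the camera in the world. Camera axes: x right, y down, z forward; pixel columns grow to the right and rows downward; lengths in m; the calibration is good to about 2 mm. A picture is of the moment at which its call begins. get_calibration takes no time and is no camera call.
A pose or a line that the arm cannot do raises r.PlanningError and nothing moves.
- r.sign_off(): hands the job in; it is judged then, once.
Trained networks look in the newest picture that a camera, given by its name, has taken for a name from the list of things; names that differ only in an ending like _2 or _b are one class to them, and where a whole thing is asked for, a point or a joint stands for the part that bears it (a point fixed in the world has none). Each returns a list of dicts, best first, with "score" (0 to 1); they miss things now and then, are a little off and sometimes report something else, mostly with a low value. They report only what shows in the picture. A call takes as long as a camera call.
- models.boxes_of(thing, camera): "at" ([x, y, z] in m, in world coordinates, good to about 4 mm: the middle of the surface that is visible of it).
- models.regions_of(thing, camera): "pixels" (480x640 bool, what is visible of it).
- models.mark_of(thing, camera): "at" ([x, y, z] in m, in world coordinates, good to about 4 mm: a listed point, or the origin of a listed thing).
Readings, each from a call of its own:
- telemetry.current_t(): time.
- telemetry.current_joints(): joint angles.
- telemetry.current_dq(): joint speeds.
- telemetry.current_joint_efforts(): joint torques, N m.
- telemetry.current_ee_pos(): TCP position.
- telemetry.current_tool_rot(): TCP orientation.
- telemetry.current_wrist_force(): force on the tool from outside, world axes, zero at the start.
- telemetry.current_torque(): the same for the moment, N m.
- telemetry.current_opening(): finger opening in m.
- telemetry.current_finger_force(): force on a finger pad.
Only numpy, scipy, OpenCV 4.12 (cv2) and the standard library are available. Lean on these libraries where they do the work, as an engineer would, in place of code of your own. Each camera call takes 0.05 s, during which the arm holds its last target. There are 200 camera calls.

## Working session

There is one attempt and no reset: what is moved stays moved. The work goes in short steps, each a Python script; the robot and the scene stay as the last script left them, time stands still between calls to the robot, and variables do not carry over. Pictures are saved under pics/ and viewed, at most 10 in all, crops included, and the job is handed in when it is done.

```bash
ls; mkdir -p pics
python3 - <<'E'
from plant import r, vision, models, telemetry
import cv2, numpy as np
for c in ("scene","top"):
    im=vision.snapshot(c); cv2.imwrite(f"pics/{c}0.png",im[:,:,::-1])
    k=vision.get_calibration(c); print(c,{a:np.round(b,3).tolist() for a,b in k.items()})
    for t in ("caddy_a","grip_a","hanger","hanger_seat","mug","apple"):
        print(t,[(np.round(d["at"],3).tolist(),round(d["score"],2)) for d in models.mark_of(t,c)])
print(telemetry.current_t())
E
```

```text
pics
scene {'fx': 525.321, 'fy': 525.321, 'cx': 318.769, 'cy': 231.536, 'position': [0.071, 0.858, 0.687], 'orientation': [0.163, -0.305, 0.818, -0.46]}
caddy_a [([0.563, 0.367, 0.004], 0.77), ([0.565, -0.057, 0.006], 0.62), ([0.738, -0.002, 0.002], 0.52)]
grip_a [([0.481, -0.034, 0.108], 0.72), ([0.476, 0.388, 0.115], 0.62)]
hanger [([0.53, 0.16, -0.001], 0.74)]
hanger_seat [([0.524, 0.163, 0.207], 0.73)]
mug [([0.729, 0.341, 0.001], 0.96)]
apple [([0.739, -0.002, 0.003], 0.97)]
top {'fx': 606.571, 'fy': 606.571, 'cx': 326.844, 'cy': 242.398, 'position': [0.371, 0.161, 1.475], 'orientation': [0.067, -0.699, 0.709, -0.067]}
caddy_a [([0.556, 0.367, 0.004], 0.76), ([0.564, -0.048, -0.002], 0.72)]
grip_a [([0.476, -0.036, 0.105], 0.72), ([0.471, 0.391, 0.116], 0.65)]
hanger [([0.525, 0.164, 0.002], 0.89)]
hanger_seat [([0.527, 0.167, 0.204], 0.57)]
mug [([0.723, 0.342, 0.003], 0.96)]
apple [([0.739, -0.002, 0.001], 0.74), ([0.564, -0.046, -0.003], 0.53)]
0.7
```

View pics/scene0.png

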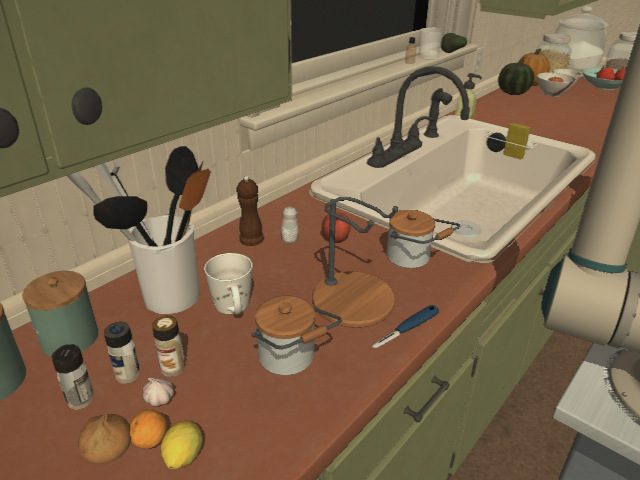

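View pics/top0.png

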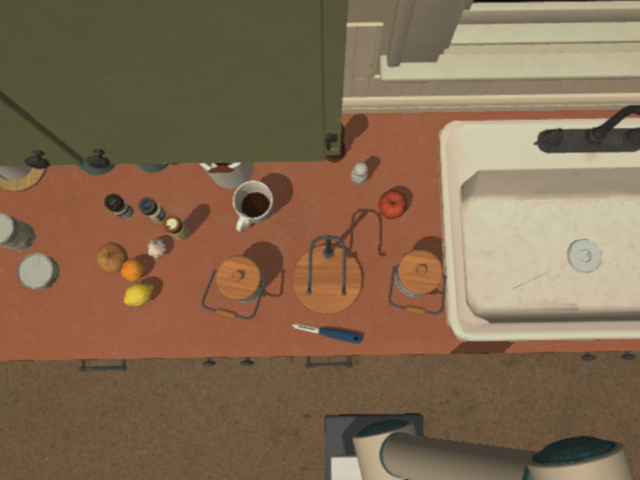

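The top view shows both caddies with handles folded toward the robot: the grips are at about (227,314) and (417,310), and the hanger's prongs point to the robot, with tips near (310,290) and (345,292) and the rod at (328,250). I'll zoom in to get the yaws.

Run:
```python
import cv2
im=cv2.imread("pics/top0.png")[225:335,190:450]
cv2.imwrite("pics/crop0.png",cv2.resize(im,None,fx=3,fy=3,interpolation=cv2.INTER_CUBIC))
```

```text
(no output)
```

View pics/crop0.png

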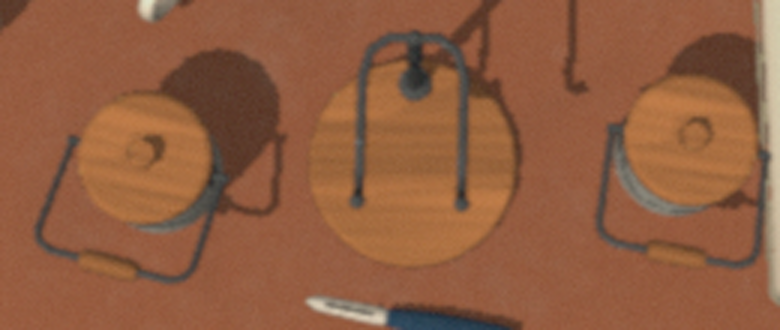

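The crop shows grip A's ends at (80,257) and (135,272), grip B's at (648,247) and (705,258), and the prong tips at (357,203) and (461,205). Next I'll back-project these at their known heights.

```bash
cat > h.py <<'E'
from plant import r, gripper_to, inverse_kinematics, vision, models, telemetry as T
import numpy as np, cv2
from scipy.spatial.transform import Rotation as R
def ray(c,u,v,z):
    k=vision.get_calibration(c); w,x,y,zq=k["orientation"]
    d=R.from_quat([x,y,zq,w]).apply([(u-k["cx"])/k["fx"],(v-k["cy"])/k["fy"],1]); p=np.array(k["position"])
    return p+d*(z-p[2])/d[2]
def down(yaw):
    """tool z down, tool y (closing line) along world heading yaw"""
    y=np.array([np.cos(yaw),np.sin(yaw),0]); z=np.array([0,0,-1.]); x=np.cross(y,z)
    q=R.from_matrix(np.c_[x,y,z]).as_quat(); return np.array([q[3],*q[:3]])
E
python3 - <<'E'
from h import *
P=lambda x,y,z: ray("top",190+x/3-.33,225+y/3-.33,z)
for n,x,y,z in [("A1",80,257,.113),("A2",135,272,.113),("Ac1",45,240,.113),("Ac2",178,280,.113),("Alid",145,158,.098),("Aknob",143,150,.115),
 ("B1",648,247,.113),("B2",705,258,.113),("Bc1",605,240,.113),("Bc2",750,264,.113),("Blid",690,140,.098),("Bknob",695,134,.115),
 ("t1",357,203,.229),("t2",461,205,.229),("p1",363,60,.21),("p2",464,62,.21),("rod",414,36,.212)]: print(n,np.round(P(x,y,z),4)[:2])
for p in ([.475,.39,.105],[.475,-.035,.105],[.56,.367,.25],[.35,.37,.26],[.35,.16,.26],[.526,.165,.26],[.56,-.05,.25]):
  for y in (-.25,-.25+np.pi): 
    q=inverse_kinematics(p,down(y)); print(p,round(y,2),None if q is None else np.round(q,2))
E
```

```text
A1 [0.4818 0.4108]
A2 [0.47   0.3696]
Ac1 [0.4949 0.4372]
Ac2 [0.4636 0.3375]
Alid [0.5576 0.3655]
Aknob [0.5614 0.3645]
B1 [ 0.4829 -0.0134]
B2 [ 0.4741 -0.0556]
Bc1 [0.4886 0.0185]
Bc2 [ 0.4692 -0.0889]
Blid [ 0.5652 -0.0506]
Bknob [ 0.5673 -0.0519]
t1 [0.5065 0.2   ]
t2 [0.5041 0.1287]
p1 [0.61   0.1955]
p2 [0.6074 0.124 ]
rod [0.6263 0.1591]
[0.475, 0.39, 0.105] -0.25 [ 0.57  0.39  1.56 -0.    1.19  0.82]
[0.475, 0.39, 0.105] 2.89 [ 0.57  0.39  1.56 -0.    1.19 -2.32]
[0.475, -0.035, 0.105] -0.25 [-0.22  0.2   1.85 -0.    1.09  0.03]
[0.475, -0.035, 0.105] 2.89 None
[0.56, 0.367, 0.25] -0.25 [ 0.48  0.4   1.18 -0.    1.56  0.73]
[0.56, 0.367, 0.25] 2.89 [ 0.48  0.4   1.18 -0.    1.56 -2.42]
[0.35, 0.37, 0.26] -0.25 [ 0.68  0.14  1.52 -0.    1.48  0.93]
[0.35, 0.37, 0.26] 2.89 [ 0.68  0.14  1.52 -0.    1.48 -2.22]
[0.35, 0.16, 0.26] -0.25 [ 0.25 -0.05  1.73 -0.    1.46  0.5 ]
[0.35, 0.16, 0.26] 2.89 [ 0.25 -0.05  1.73 -0.    1.46 -2.64]
[0.526, 0.165, 0.26] -0.25 [ 0.18  0.21  1.44 -0.    1.49  0.43]
[0.526, 0.165, 0.26] 2.89 None
[0.56, -0.05, 0.25] -0.25 [-0.21  0.23  1.43 -0.    1.48  0.04]
[0.56, -0.05, 0.25] 2.89 None
```

```bash
cat >> h.py <<'E'
def pick(c,yaw,th0=1.2,n=6):
    """grasp the folded handle, swing it upright, lift 40 mm; returns weight (N)"""
    u=np.array([np.cos(yaw),np.sin(yaw)]); q=down(yaw)
    tcp=lambda th,dz=0.: np.r_[np.array(c)-.094*np.sin(th)*u, .08+.094*np.cos(th)+.006+dz]
    gripper_to(.040); r.move_to(tcp(th0,.10),q); r.hold(.3)
    f0=T.current_wrist_force()[2]
    print("guard",r.move_l(tcp(th0),vel=.1,guard=8))
    gripper_to(0,f_grip=10); print("opening",T.current_opening(),T.current_finger_force())
    for th in np.linspace(th0,0,n+1)[1:]: r.move_l(tcp(th),vel=.1)
    print("upright F",np.round(np.array(T.current_wrist_force()),2))
    gripper_to(0,f_grip=30)
    r.move_l(tcp(0,.04),vel=.06); r.hold(.8)
    w=f0-T.current_wrist_force()[2]; print("weight",w,"open",T.current_opening(),"t",T.current_t())
    return w
E
python3 - <<'E'
from h import *
pick((.565,-.0505),-.19)
cv2.imwrite("pics/scene1.png",vision.snapshot("scene")[:,:,::-1])
E
```

```text
guard False
opening 0.0003346304836412738 0.0
upright F [ 1.1  -0.05 -0.48]
weight -0.05491555483362935 open 0.0002555896808937537 t 9.825
```

View pics/scene1.png

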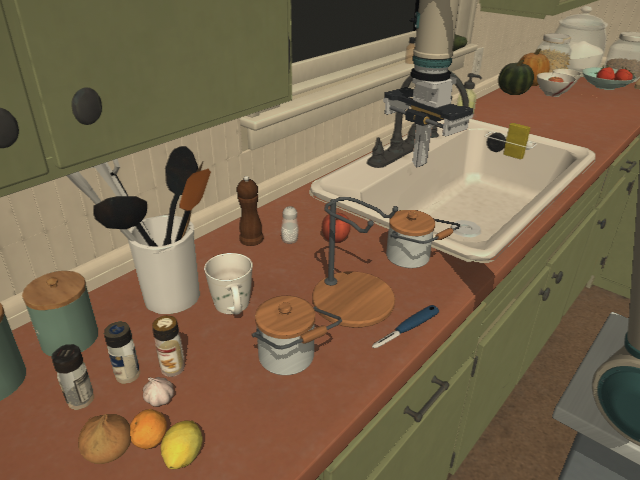

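The grasp missed: the gripper at (425,130) is beyond the caddy, well away from where I sent it. I'll check where the arm reports itself to be.

Run:
```python
from h import *
p=np.array(T.current_ee_pos()); print(p,T.current_tool_rot(),down(-.19),np.round(T.current_joints(),3))
for c in("scene","top"):
    k=vision.get_calibration(c);w,x,y,z=k["orientation"]
    for P in (p,[.565,-.05,.098],[.478,-.034,.114]):
        d=R.from_quat([x,y,z,w]).inv().apply(np.array(P)-k["position"]); print(c,k["fx"]*d[0]/d[2]+k["cx"],k["fy"]*d[1]/d[2]+k["cy"])
cv2.imwrite("pics/top1.png",vision.snapshot("top")[:,:,::-1])
```

```text
[ 0.56498758 -0.0504756   0.22000416] [-1.11712028e-05  7.70989708e-01  6.36847603e-01 -4.57700550e-07] [0.         0.77099251 0.63684421 0.        ] [-0.212  0.252  1.478  0.     1.412 -0.022]
scene 417.11082810941207 169.80715224981984
scene 410.9177710801861 219.83368271094744
scene 443.0882009395415 230.0496603033215
top 428.2451068610108 263.1541848402868
top 419.4301282669312 271.4126715123677
top 415.0233385518992 309.04030708388825
```

View pics/top1.png

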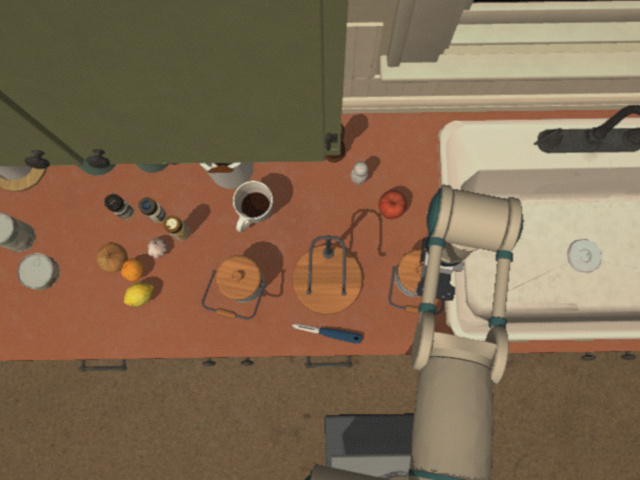

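The reported pose equals the commanded one, but both views show the hand displaced toward −y and/or upward: the fingertip is at about (420,162) in the scene view, where (416,184) is expected. I'll zoom in to quantify it.

Run:
```python
from h import *
s=cv2.imread("pics/scene1.png")[60:190,360:490]; t=cv2.imread("pics/top1.png")[190:320,390:520]
cv2.imwrite("pics/crop1.png",np.hstack([cv2.resize(i,(400,400),interpolation=cv2.INTER_CUBIC) for i in (s,t)]))
def px(c,P):
    k=vision.get_calibration(c);w,x,y,z=k["orientation"]
    d=R.from_quat([x,y,z,w]).inv().apply(np.array(P)-k["position"]); return np.round([k["fx"]*d[0]/d[2]+k["cx"],k["fy"]*d[1]/d[2]+k["cy"]],1)
for o in ([0,0,0],[.03,0,0],[0,-.03,0],[0,0,.03]):
  P=np.array([.565,-.0505,.195])+o
  print(o,px("scene",P),px("scene",P+[0,0,.097]),px("top",P+[0,0,.097]))
```

```text
[0, 0, 0] [415.8 180.5] [421.  137.5] [434.1 257.5]
[0.03, 0, 0] [403.9 176.4] [408.5 133.9] [433.4 242.6]
[0, -0.03, 0] [423.1 176. ] [428.6 133.5] [449.3 257.3]
[0, 0, 0.03] [417.4 167.6] [422.8 123.4] [436.8 254.9]
```

View pics/crop1.png

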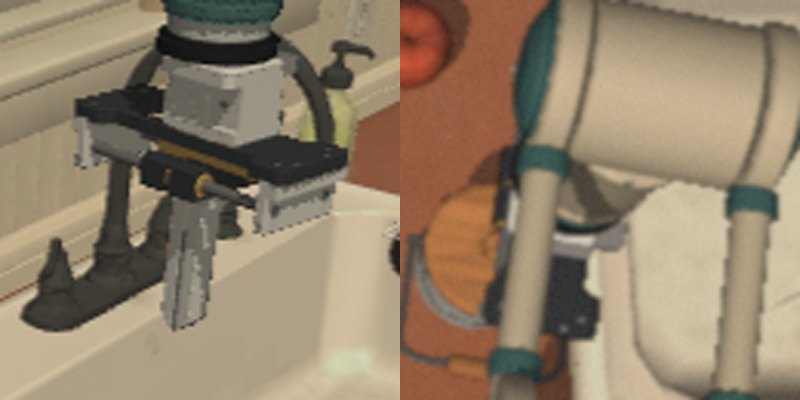

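The fingertip is at (419.5,166.6) in the scene view, where (415.8,180.5) is expected. That fits a hand about 25 mm high and about 10–15 mm toward −y, and it explains why the fingers passed just over the grip. I'll measure the offset by touching both lids, whose height is known, and photographing the fingertip at each.

```bash
cat >> h.py <<'E'
def px(c,P):
    k=vision.get_calibration(c);w,x,y,z=k["orientation"]
    d=R.from_quat([x,y,z,w]).inv().apply(np.array(P)-k["position"]); return np.array([k["fx"]*d[0]/d[2]+k["cx"],k["fy"]*d[1]/d[2]+k["cy"]])
E
python3 - <<'E'
from h import *
print("nose",r.nose_length)
C=[]
for xy,yaw in (((.530,-.030),-.19),((.525,.372),-.29)):
    r.move_to([*xy,.28],down(yaw)); r.move_l([*xy,.17],vel=.2); r.hold(.2)
    hit=r.move_l([*xy,.08],vel=.04,guard=3); p=np.array(T.current_ee_pos())
    tip=p-[0,0,.025]; e=px("scene",tip); im=vision.snapshot("scene")[:,:,::-1]
    u0,v0=int(e[0])-50,int(e[1])-60; C.append(cv2.resize(im[v0:v0+100,u0:u0+100],(400,400),interpolation=cv2.INTER_CUBIC))
    print(hit,p,"tip z",tip[2],"expected px",e,"crop0",u0,v0,T.current_wrist_force(),T.current_t())
    r.move_l([*xy,.28],vel=.2)
cv2.imwrite("pics/crop2.png",np.hstack(C))
E
```

```text
nose 0.025
True [ 0.52998003 -0.0300262   0.08867885] tip z 0.063678850222229 expected px [418.05810226 242.05055238] crop0 368 182 [ 0.15631982 -1.0320653   4.45454823] 13.0583
True [0.52498171 0.37195563 0.08873028] tip z 0.0637302807533652 expected px [296.18937766 338.87346237] crop0 246 278 [-0.21637811  0.20128413  5.38210898] 18.4
```

View pics/crop2.png

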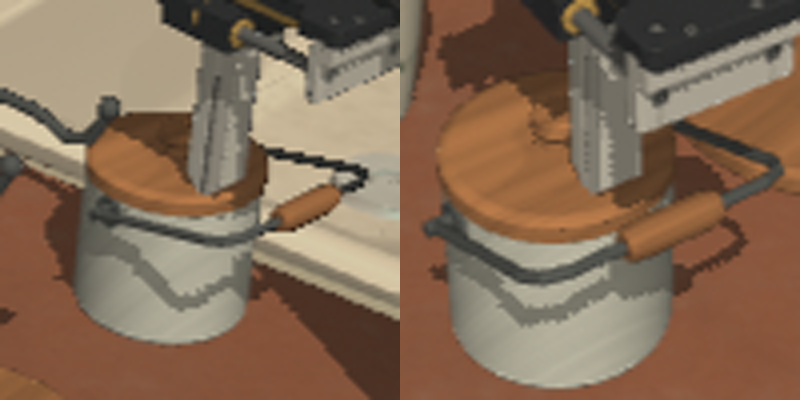

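Both touches give a tip height of 63.7 mm where the lid is at 98 mm, so the arm really is about 34 mm higher than it reports. The tip is at about (422.3,228.7) on B and (297.7,323.5) on A, so I can get the xy offset.

Run:
```python
from h import *
print(ray("scene",422.3,228.7,.098)-[.530,-.030,.0637], ray("scene",297.7,323.5,.098)-[.525,.372,.0637])
print(ray("scene",419.5,166.6,.229)-[.565,-.0505,.195])
for c in("scene","top"):
    vision.snapshot(c)
    for t in ("caddy_a","grip_a"): print(c,t,[(np.round(d["at"],3).tolist(),round(d["score"],2)) for d in models.mark_of(t,c)])
```

```text
[-0.00395392 -0.00374996  0.0343    ] [-0.00207997 -0.00199963  0.0343    ]
[-0.00487543  0.00039169  0.034     ]
scene caddy_a [([0.568, -0.054, 0.006], 0.91), ([0.563, 0.368, 0.003], 0.9)]
scene grip_a [([0.473, 0.388, 0.115], 0.88), ([0.482, -0.039, 0.106], 0.76)]
top caddy_a [([0.556, 0.368, 0.004], 0.95), ([0.567, -0.049, -0.0], 0.69)]
top grip_a [([0.475, -0.034, 0.106], 0.79), ([0.47, 0.389, 0.116], 0.68)]
```

The xy offset is within noise, so only z needs correcting, by −34 mm. The arm is above A, so I'll pick A.

```bash
sed -i 's/\.08+\.094\*np.cos(th)+\.006+dz/.08+.094*np.cos(th)+.006+dz-DZ/; s/^def pick/DZ=.034\ndef pick/' h.py
python3 - <<'E'
from h import *
pick((.5595,.3665),-.29,1.2)
vision.snapshot("scene")
for t in ("caddy_a","grip_a"): print(t,[(np.round(d["at"],3).tolist(),round(d["score"],2)) for d in models.mark_of(t,"scene")])
E
```

```text
guard False
opening 0.015539414511404543 9.985969886183739
upright F [1.3  2.76 1.22]
weight 6.710500261756985 open 0.015330888117821434 t 26.9333
caddy_a [([0.564, 0.367, 0.044], 0.79), ([0.568, -0.054, 0.002], 0.57)]
grip_a [([0.56, 0.363, 0.214], 0.96), ([0.482, -0.035, 0.102], 0.87)]
```

A weighs 6.7 N, so it is the full one. Now I'll carry it in front of the hanger and bring it in from there.

Run:
```python
from h import *
z=lambda g: g+.006-DZ
x,y=.531,.165; u=np.array([np.cos(-.037),np.sin(-.037)])
r.move_l([.5595,.3665,z(.248)],vel=.08)
r.move_l([.40,.36,z(.25)],vel=.12)
pre=np.array([x,y])-.14*u
r.move_l([*pre,z(.25)],rot=down(-.037),vel=.12); r.hold(.3)
r.move_l([x,y,z(.25)],vel=.08); r.hold(.3)
im=[vision.snapshot("scene")]
m=[(np.round(d["at"],3).tolist(),round(d["score"],2)) for d in models.mark_of("grip_a","scene")]
print(m,T.current_wrist_force(),T.current_t())
print(r.move_l([x,y,z(.206)],vel=.03,guard=5),T.current_ee_pos(),T.current_wrist_force(),T.current_opening())
im+=[vision.snapshot("scene")]
cv2.imwrite("pics/hang.png",np.hstack([cv2.resize(i[140:370,230:430,::-1],(400,460),interpolation=cv2.INTER_CUBIC) for i in im]))
```

```text
[([0.481, -0.038, 0.1], 0.87), ([0.529, 0.162, 0.253], 0.81)] [ 0.25006689 -0.2883776  -6.60136321] 33.475
False [0.53109682 0.16505569 0.17844991] [-1.01222063 -0.6461707  -4.72302152] 0.014850559443539298
```

View pics/hang.png

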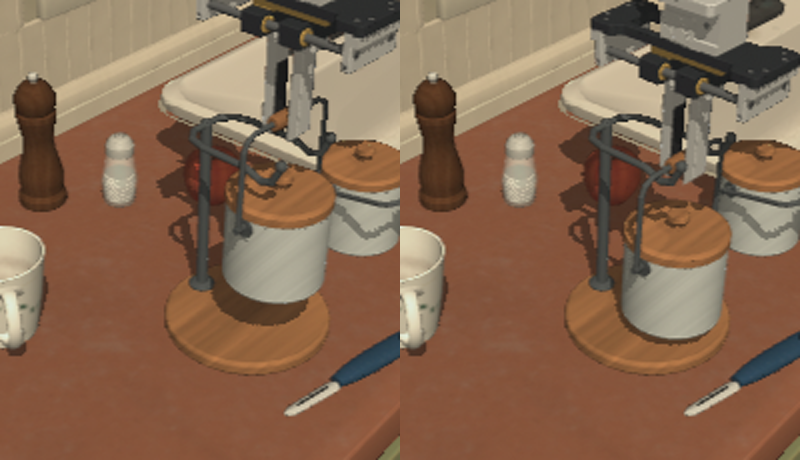

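The wire is lying across both prongs near the dips and the load is starting to transfer: −6.6 N has become −4.7 N. I'll lower until it is unloaded, then release.

Run:
```python
from h import *
p=np.array(T.current_ee_pos())
for i in range(5):
    p[2]-=.0015; r.move_l(p,vel=.03); r.hold(.15); f=T.current_wrist_force(); print(np.round(f,2),p[2])
    if f[2]>-.5: break
gripper_to(.020,f_grip=3); r.hold(.3); gripper_to(.045); r.hold(.8)
im=[vision.snapshot("scene")]
r.move_l(p+[0,0,.15],vel=.1); r.hold(1)
im+=[vision.snapshot("scene")]
for c in("scene","top"):
    vision.snapshot(c)
    for t in ("caddy_a","grip_a"): print(c,t,[(np.round(d["at"],3).tolist(),round(d["score"],2)) for d in models.mark_of(t,c)])
print(T.current_t(),T.current_wrist_force())
cv2.imwrite("pics/hang2.png",np.hstack([cv2.resize(i[140:370,230:430,::-1],(400,460),interpolation=cv2.INTER_CUBIC) for i in im]))
```

```text
[-3.59 -1.11  5.54] 0.17691843473810423
scene caddy_a [([0.534, 0.165, 0.032], 0.97), ([0.566, -0.056, 0.002], 0.79)]
scene grip_a [([0.482, -0.038, 0.105], 0.77), ([0.532, 0.16, 0.206], 0.74)]
top caddy_a [([0.566, -0.049, -0.002], 0.74)]
top grip_a [([0.475, -0.034, 0.106], 0.82)]
40.6083 [-0.2414621   0.09434515 -0.40376853]
```

View pics/hang2.png

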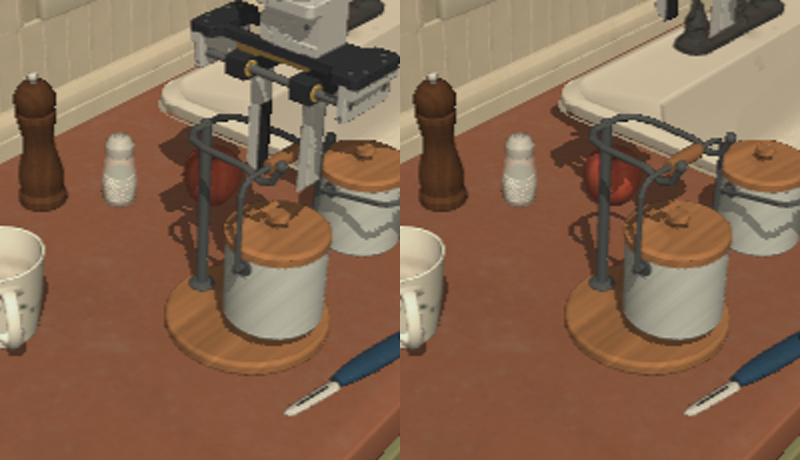

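The handle lies across both prongs with the grip at (0.532, 0.160, 0.206). The caddy hangs upright at z = 0.032, the other one stands untouched, and the gripper is clear.

```bash
python3 -c "
from plant import r
r.hold(1.5); print(r.sign_off())"
```

```text
the job is handed in; nothing more can be done
None
```

The full caddy (about 6.7 N, the one on the left, at y ≈ +0.37) now hangs upright and free with its handle across both prongs; the other was never lifted and stands upright on the worktop, and the job is handed in at about 42 s (no verdict returned).

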